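Fish the spacer out of the feeder chute with the tongs

ROBOT

A 6-joint arm with a two-finger parallel gripper is mounted at the origin on the work surface. World frame = base frame: x ahead of the robot, y to its left, z up, the work surface at z = 0. Lengths are in m, angles in degrees, forces in N, time in s.
With the tool pointing down it reaches from about 0.375 to 0.9 m from the base axis. Payload 3.1 kg.
Tool frame: the origin (TCP) lies between the finger pads; the fingertips stand 11 mm ahead of it and the grasp point (between the pads) lies 8 mm behind it; z points along the fingers, y is the line along which they close (so a half turn about z gives the same grasp; the last joint's range is limited). The gripper opens to 87 mm and grips with 3 to 60 N. Pads are 19 mm wide; open, the fingers measure 117 mm over their backs; the gripper's body (75 mm by 190 mm) begins 51 mm behind the grasp point.
Start: joints at [55.434, 30.224, 82.088, -0, 67.689, -10.227], TCP at [0.258, 0.569, 0.213] pointing down, gripper open.
Joint ranges: [-176.69, 176.69], [-43.24, 126.21], [12.49, 139.97], [-82, 262], [0, 151.66], [-163.58, 163.58]. Speed limits (degrees/s): [159.86, 159.86, 180, 180, 180, 180].

INTERFACE

Orientations are given as a 3x3 rotation matrix whose columns are the frame's x, y, z axes.
In Python, from rig import bot gives the robot as it stands.
- The arm moves only by the tool apply_moves, never from a script. Its argument "steps" is a list that holds one entry, the list of rows, each a list of 7 numbers: the shift along the tool's x, y, z in cm, then the turn, a rotation vector about the tool's x, y, z in degrees, then the gripper command: -1 is shut, 1 is fully open, values between are in proportion. In form: [[[dx, dy, dz, rx, ry, rz, jaw], ...]]. A call has 1 to 20 rows; each row is the pose to reach, as a shift and turn from the pose commanded when the call began, along the tool's axes at that moment; what a row does not reach only later rows make up. A row lasts 1/8 s, in which the tool goes at most 62.5 mm and 10.7 degrees, less where a joint would pass 70% of its speed; a pose out of reach is approached as far as the arm can. A call with a gripper value outside its range is refused whole. The fingers move at their own pace and stop on an object; the grip force is fixed at half the most. Time passes only in rows, so rows that repeat a pose let the fingers close. It gives the time, the measured TCP pose, the force, the opening and the grip force at its end, in the units of the state.
- bot.read_state(): the state, without advancing time (a new reading comes with each control period).
- bot.capture(name): name is "side" or "top" or "wrist"; returns the picture (400x640x3 uint8, blue, green, red); there is no depth.
- bot.camera_model(name): a dict with "intrinsics" (3x3 intrinsics, pixels), "R" (3x3) and "t" (3): a world point X has camera coordinates R X + t. Camera axes: x right, y down, z forward; pixel columns grow to the right and rows downward; lengths in m; the calibration is good to about 2 mm. A picture is of the moment at which its call begins: read the wrist's pose just before it. camera_model takes no time and is no camera call; for the wrist camera it gives the pose at the moment of the call.
- bot.hand_in(): hands the job in; it is judged then, once.
The state is a dict: "time_s": time; "joint_positions": joint angles; "qvel": joint speeds; "tau": joint torques, N m; "position": TCP position; "tcp_rot": TCP orientation; "force": force on the tool from outside, world axes, zero at the start; "moment": the same for the moment, N m; "opening": opening from 0.0 (shut) to 1.0 (fully open); "grasp_force": force on a finger pad.
Only numpy, scipy, OpenCV 4.12 (cv2) and the standard library are available. Lean on these libraries where they do the work, as an engineer would, in place of code of your own. Each camera call takes 0.05 s, during which the arm holds its last target. There are 200 camera calls.

TASK

A round steel spacer has dropped to the bottom of one of the two feeder chutes on the packing bench (the other holds only a bolt). Take the sprung tongs from their stand, reach down into the chute, squeeze them shut on the spacer and lift it out, never touching the spacer with the robot's own fingers. Then hang the tongs back in their stand and let go, so that the spacer drops into the stand's tray beneath them.

Things in the scene. Friction and masses are not known exactly. Their poses are not given: they have to be found in the camera images.
- tongs: Upright sprung tongs, 110 g. Origin: midway between the flat black grip faces (24 mm wide, 25 mm below to 30 above), 58 mm apart along y when free. Legs slide in along y, staying parallel: jaw gap = grip width - 18 mm. Carry at 54, jaws meet the spacer at 36, 25 N is ample; springs push 8.5 N a side at 54, 11 at 36. Jaw ends 115 mm below, legs 5 thick. Head to 32 above; hanger bar along x, 130 long, underside 18 above
- spacer: Plain round steel spacer: an upright tube 18 mm across, 22 mm tall, with an 8 mm hole, about 30 g, standing on the floor of its chute within 3 mm of the centre. Origin: centre of its underside, z up along the hole; its yaw means nothing
- chute: The fixed feeder chute holding the spacer: upright open-topped sheet-metal well. Origin: centre of its underside; inside 50 mm (x) by 70 mm (y), floor 4 mm and rim 86 mm above the origin, walls 3 mm, a 14 mm inspection slot down its +x wall, base 80 x 92 mm. A like chute nearby holds a headed bolt, not wanted
- stand: Fixed steel tongs stand. Origin: centre of its underside. Tray 104 (x) by 96 mm (y), floor 4, rim 24 mm up; upright end plates at x = -50 and 50, 66 wide in y, 4 thick, tops 157 mm up, with 8 mm lips at y = -30 and 30. The tongs start hanging here within 5 mm of the middle, bar along x across both plates, their origin 139 mm above the stand's, jaw ends 20 mm above the tray floor
Things that resemble listed ones, but are neither listed nor needed, are in the scene too. What is shaped like the spacer but blue is not meant.

How it is judged (in metres and radians):
On the way, in this order (a step that is already met when the one before it is completed fails the run):
1. the tongs grip the spacer down inside the chute (contact force between tongs and spacer above 2 N and z of spacer in the frame of chute between -0.01 and 0.06 m and horizontal distance between spacer and chute below 0.045 m), for 0.2 s.
2. the spacer is lifted clear of the chute in the tongs (contact force between tongs and spacer above 1 N and z of spacer in the frame of chute above 0.09 m and distance between tongs and spacer below 0.15 m), for 0.2 s.
At the end, for the whole second after the job is handed in: The spacer lies at rest on the floor of the stand's tray, and the tongs hang at rest by their bar across both end plates of the stand, upright within 11 degrees, within 20 mm (x) and 30 mm (y) of the middle and 9 mm of their hanging height (x of spacer in the frame of stand between -0.05 and 0.05 m and y of spacer in the frame of stand between -0.047 and 0.047 m and z of spacer in the frame of stand between -0.002 and 0.032 m and linear speed of each of spacer, tongs below 0.03 m/s and z of tongs in the frame of stand between 0.13 and 0.148 m and x of tongs in the frame of stand between -0.02 and 0.02 m and y of tongs in the frame of stand between -0.03 and 0.03 m and angle between tongs's own z axis and vertical below 0.2 rad); the robot touches nothing.
It fails at once if the robot's own fingers touch the spacer (contact force between the fingers and spacer above 0.5 N).
It also fails if it takes over 51 s, if anything falls off the work surface, if the arm or the gripper's body presses on something with over 40 N, if the wrist force passes 120 N, or if a joint passes its speed limit or range.

## Working session

There is one attempt and no reset: what is moved stays moved. The work goes in short steps, Python scripts to look and compute and a tool call to move; the robot and the scene stay as the last step left them, time stands still between calls to the robot, and variables do not carry over. Pictures are saved under pics/ and viewed, at most 10 in all, crops included, and the job is handed in when it is done.

Besides the shell and the picture viewer there is one more tool, called after "Call:" in YAML: its name, and indented under it one key for each argument. apply_moves: Moves the arm, as the interface text tells. Its arguments: {"type":"object","properties":{"steps":{"type":"array","items":{"type":"array","items":{"type":"array","items":{"type":"number"}}}}},"required":["steps"]}

```bash
mkdir -p pics; python3 - <<'E'
from rig import bot
import cv2,numpy as np
for n in("top","side"):
    im=bot.capture(n); cv2.imwrite(f"pics/{n}0.png",im)
    m=bot.camera_model(n); print(n,np.round(m["intrinsics"],1).tolist(),np.round(m["R"],3).tolist(),np.round(m["t"],3).tolist())
s=bot.read_state();print(s["position"],np.round(s["tcp_rot"],3).tolist(),s["time_s"],s["opening"])
E
```

```text
top [[477.2, 0.0, 320.4], [0.0, 477.2, 205.7], [0.0, 0.0, 1.0]] [[0.002, -1.0, 0.005], [-0.986, -0.003, -0.166], [0.166, -0.005, -0.986]] [-0.006, 0.554, 0.833]
side [[458.5, 0.0, 328.0], [0.0, 458.5, 198.0], [0.0, 0.0, 1.0]] [[-0.963, -0.27, 0.0], [-0.214, 0.763, -0.61], [0.165, -0.588, -0.792]] [0.52, 0.175, 0.784]
[0.2571514  0.56888943 0.21167557] [[-0.911, 0.412, -0.001], [0.412, 0.911, -0.002], [0.0, -0.002, -1.0]] 0.1 1.0048919190790955
```

View pics/top0.png

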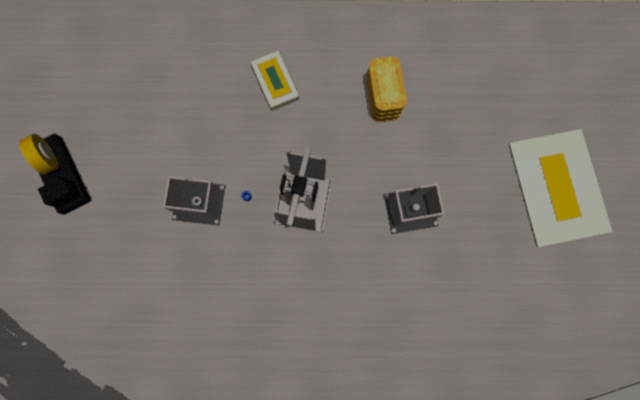

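View pics/side0.png

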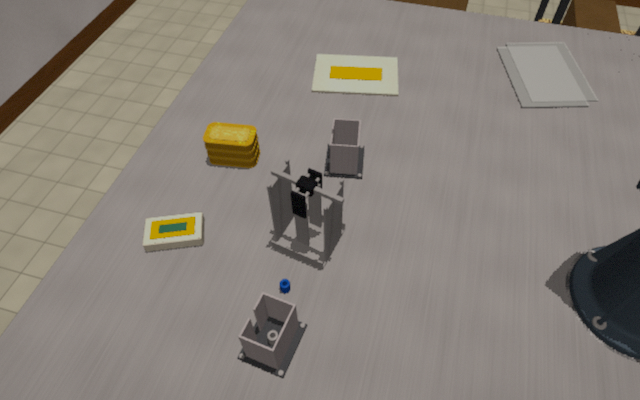

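Candidates: a ring in the left chute (top view 196,201), an object in the right chute (416,207), and a blue ring on the bench (247,196), which is the decoy. I'll check these in one enlarged crop.

```bash
python3 - <<'E'
import cv2,numpy as np
t=cv2.imread("pics/top0.png");s=cv2.imread("pics/side0.png")
R=lambda im,x,y,w,h,k:cv2.resize(im[y:y+h,x:x+w],None,fx=k,fy=k,interpolation=cv2.INTER_CUBIC)
a=np.hstack([R(t,160,170,70,60,4),R(t,270,145,66,90,4)[:240],R(t,380,175,64,60,4)])
b=np.hstack([R(s,232,285,80,90,4),R(s,262,155,90,90,4)[:360],])
a=a[:,:800]; c=np.zeros((600,800,3),np.uint8); c[:a.shape[0],:a.shape[1]]=a; c[240:600,:b.shape[1]]=b
cv2.imwrite("pics/crop0.png",c)
E
```

```text
(no output)
```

View pics/crop0.png

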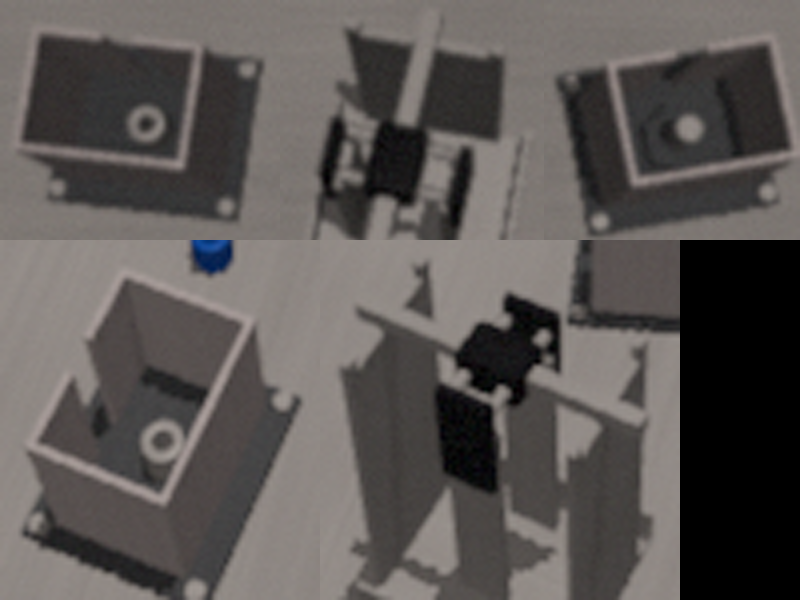

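The left chute holds the ring-shaped spacer at top (196.7,201) and side (272.5,335). The right chute has a bolt with a solid head. Next I'll triangulate.

```bash
cat > h.py <<'E'
import numpy as np,cv2
from rig import bot
def P(m): return m["intrinsics"]@np.c_[m["R"],m["t"]]
def tri(ma,a,mb,b):
    X=cv2.triangulatePoints(P(ma),P(mb),np.array(a,float).reshape(2,1),np.array(b,float).reshape(2,1)).ravel();X=X[:3]/X[3]
    pr=lambda m:(lambda q:q[:2]/q[2])(P(m)@np.r_[X,1])
    return X,np.linalg.norm(pr(ma)-a),np.linalg.norm(pr(mb)-b)
def at_z(m,uv,z):
    c=-m["R"].T@m["t"]; d=m["R"].T@np.linalg.inv(m["intrinsics"])@np.r_[uv,1]
    return c+d*(z-c[2])/d[2]
E
python3 - <<'E'
from h import *
mt,ms=bot.camera_model("top"),bot.camera_model("side")
p={"sp":((196.4,200.6),(272.1,334.9)),"A":((168.9,177.1),(239.1,334.6)),"B":((209.1,182.1),(262.8,292.8)),"C":((205.3,210.3),(295.3,304.1)),"D":((164.1,206.6),(272.8,349.6)),
"bar+":((308,147.6),(271.1,172.1)),"bar-":((291,223),(342.8,199.1)),"head":((299.1,184.6),(306.1,184.6))}
r={}
for k,(a,b) in p.items():
    X,e,f=tri(mt,a,ms,b); r[k]=X; print(k,np.round(X,4),round(e,1),round(f,1))
print("rimc",np.mean([r[k] for k in"ABCD"],0))
for u,v in("AB","CD","AD","BC"):
    d=r[u]-r[v];print(u+v,np.linalg.norm(d),np.degrees(np.arctan2(d[1],d[0])))
d=r["bar+"]-r["bar-"];print("bar",np.linalg.norm(d),np.degrees(np.arctan2(d[1],d[0])))
m=bot.camera_model("wrist");print("wristcam pos",-m["R"].T@m["t"],m["R"][2])
E
```

```text
sp [0.5674 0.2307 0.0212] 0.3 0.3
A [0.5984 0.2647 0.0857] 0.1 0.1
B [0.5895 0.1934 0.0842] 0.3 0.3
C [0.5374 0.1978 0.0848] 1.1 1.4
D [0.5454 0.2712 0.0827] 0.3 0.4
bar+ [0.6327 0.0167 0.1556] 0.1 0.1
bar- [0.5056 0.0428 0.1607] 1.0 1.1
head [0.5686 0.0305 0.1608] 0.6 0.7
rimc [0.56768244 0.23175707 0.08432626]
AB 0.07189105481980226 82.903717504642
CD 0.07388184515958444 -96.2724947903568
AD 0.05347204340810751 -6.941825669928995
BC 0.052371576916593984 -4.785831150695984
bar 0.12989610770794802 -11.591914682641201
wristcam pos [0.18451479 0.60240674 0.38475202] [ 0.26507416 -0.12168701 -0.95651867]
```

Every point agrees with the given sizes: rim at 0.085, spacer top at about 0.021–0.026, bar 130 mm long. I'll hover above the tongs, tool y along the tongs' y.

Call:
apply_moves:
  steps:
    - [[-12,-9,-3,0,0,-4,1],[-25,-18,-3,0,0,-8,1],[-38,-27,-3,0,0,-12.7,1],[-50.6,-36.2,-3,0,0,-12.7,1],[-50.6,-36.2,-3,0,0,-12.7,1],[-50.6,-36.2,-3,0,0,-12.7,1],[-50.6,-36.2,-3,0,0,-12.7,1],[-50.6,-36.2,-3,0,0,-12.7,1],[-50.6,-36.2,-3,0,0,-12.7,1],[-50.6,-36.2,-3,0,0,-12.7,1],[-50.6,-36.2,-3,0,0,-12.7,1],[-50.6,-36.2,-3,0,0,-12.7,1],[-50.6,-36.2,-3,0,0,-12.7,1],[-50.6,-36.2,-3,0,0,-12.7,1],[-50.6,-36.2,-3,0,0,-12.7,1]]

```text
time_s: 1.98
position: [0.569, 0.0321, 0.2427]
tcp_rot: [[-0.98, 0.2, 0.0], [0.2, 0.98, 0.0], [-0.0, 0.0, -1.0]]
force: [0.8, -0.4, 0.5]
opening: 1.002
grasp_force: 0.0
```

```bash
python3 - <<'E'
from h import *
import json
s=bot.read_state();print(s["time_s"],s["position"],np.round(s["tcp_rot"],3).tolist())
m=bot.camera_model("wrist");im=bot.capture("wrist");cv2.imwrite("pics/w1.png",im)
np.savez("w1.npz",**m);print(im.shape,m["intrinsics"][0,0])
E
```

```text
1.975 [0.56904163 0.0320574  0.24269848] [[-0.98, 0.2, 0.0], [0.2, 0.98, 0.0], [-0.0, 0.0, -1.0]]
(400, 640, 3) 353.57406887162654
```

View pics/w1.png

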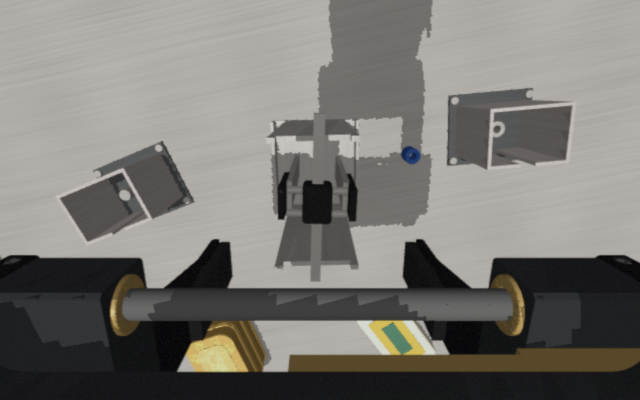

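Wrist view: the tongs' bar runs from (319,114) to (316,280), with the grip plates at x≈282 and x≈352 and the head at (317,200). They sit almost centred between the fingers.

```bash
python3 - <<'E'
from h import *
m=dict(np.load("w1.npz"));mt=bot.camera_model("top");ms=bot.camera_model("side")
a,b=at_z(m,(319,114),.161),at_z(m,(316,280),.161);d=b-a
print(a,b,np.linalg.norm(d),np.degrees(np.arctan2(d[1],d[0])))
# plates outer top edges
for u in((287,185),(348,185),(279,190),(356,190)): print(u,at_z(m,u,.169))
for n,t,s in(("head",(299.1,184.6),(306.1,184.6)),("bar+",(308,147.6),(271.1,172.1))):
  w=(317,202) if n=="head" else (316,280)
  print(n,tri(m,w,mt,t),tri(m,w,ms,s))
# chute rim corners in wrist (outer): pixels near
q=[(490,109),(575,103),(569,161),(491,168)]
Q=np.array([at_z(m,u,.086) for u in q]);print(np.round(Q,4),Q.mean(0))
for i,j in((0,1),(3,2),(0,3),(1,2)):
  d=Q[j]-Q[i];print(np.linalg.norm(d),np.degrees(np.arctan2(d[1],d[0])))
print("sp",tri(m,(498,129),mt,(196.4,200.6)),at_z(m,(498,129),.026))
print("stand base corners top-cam")
E
```

```text
[0.50515423 0.04660766 0.161     ] [0.6327582  0.01834251 0.161     ] 0.1306969489430244 -12.489742144334587
(287, 185) [0.54886565 0.01421992 0.169     ]
(348, 185) [0.5576363  0.05726591 0.169     ]
(279, 190) [0.55134851 0.00771468 0.169     ]
(356, 190) [0.56246717 0.06228398 0.169     ]
head (array([0.57314455, 0.03125553, 0.14446808]), np.float64(0.09312949728976083), np.float64(0.02489029807899279)) (array([0.56704264, 0.03250151, 0.16342137]), np.float64(0.5060348648300809), np.float64(0.14114869937308927))
bar+ (array([0.63142745, 0.01725699, 0.1620385 ]), np.float64(1.743897718887099), np.float64(0.4724119944814335)) (array([0.63230787, 0.01849045, 0.15858553]), np.float64(2.0191054535688244), np.float64(0.6071577669763945))
[[0.536  0.1985 0.086 ]
 [0.546  0.2737 0.086 ]
 [0.5988 0.2687 0.086 ]
 [0.5909 0.1962 0.086 ]] [0.56788656 0.2342557  0.086     ]
0.07590749394352492 82.4371636995003
0.07292180236958273 83.76836884337811
0.0549404729994286 -2.407095519558956
0.053059260580687724 -5.476376567718558
sp (array([0.56400863, 0.22524721, 0.04251746]), np.float64(0.08411532430249828), np.float64(0.02616950745992656)) [0.56716202 0.23307729 0.026     ]
stand base corners top-cam
```

The tongs' centre is (0.569,0.0325) with yaw −12, which matches the current pose. Descending 11.2 cm and closing to 54 mm.

Call:
apply_moves:
  steps:
    - [[0,0,4,0,0,0,1],[0,0,8,0,0,0,1],[0,0,10.5,0,0,0,1],[0,0,11.2,0,0,0,1],[0,0,11.2,0,0,0,1],[0,0,11.2,0,0,0,0.24],[0,0,11.2,0,0,0,0.24],[0,0,11.2,0,0,0,0.24],[0,0,11.2,0,0,0,0.24],[0,0,11.2,0,0,0,0.24],[0,0,11.2,0,0,0,0.24]]

```text
time_s: 3.4
position: [0.5696, 0.031, 0.1309]
tcp_rot: [[-0.979, 0.202, 0.001], [0.202, 0.979, -0.0], [-0.001, 0.0, -1.0]]
force: [-0.4, 0.3, 4.2]
opening: 0.625
grasp_force: 8.6
```

The grip reads 54.4 mm and 8.6 N, as expected. Next I'll lift 15 cm and carry the tongs above the chute.

Call:
apply_moves:
  steps:
    - [[0,0,-1.5,0,0,0,0.24],[0,0,-4,0,0,0,0.24],[0,0,-7,0,0,0,0.24],[0,0,-10,0,0,0,0.24],[0,0,-13,0,0,0,0.24],[0,0,-15,0,0,0,0.24],[0.5,2,-15,0,0,-1,0.24],[1.2,5.5,-15,0,0,-2,0.24],[2,9.5,-15,0,0,-3,0.24],[2.9,13.5,-15,0,0,-4,0.24],[3.8,17,-15,0,0,-5.2,0.24],[4.3,19,-15,0,0,-5.2,0.24],[4.3,19.6,-15,0,0,-5.2,0.24],[4.3,19.6,-15,0,0,-5.2,0.24],[4.3,19.6,-15,0,0,-5.2,0.24]]

```text
time_s: 5.28
position: [0.567, 0.2306, 0.2804]
tcp_rot: [[-0.994, 0.114, -0.0], [0.114, 0.994, -0.001], [0.0, -0.001, -1.0]]
force: [-0.7, -1.6, -1.1]
opening: 0.622
grasp_force: 8.5
```

```bash
python3 - <<'E'
from h import *
s=bot.read_state();print(s["time_s"],s["position"],s["opening"],s["grasp_force"])
m=bot.camera_model("wrist");im=bot.capture("wrist");np.savez("w2.npz",**m)
cv2.imwrite("pics/w2.png",im)
q=bot.capture("side");cv2.imwrite("pics/s2.png",q)
c=np.vstack([cv2.resize(im[40:300,160:480],(640,520))])
cv2.imwrite("pics/c2.png",c)
E
```

```text
5.275 [0.56697183 0.23055883 0.2804312 ] 0.6218661598583295 8.545041949837469
```

View pics/c2.png

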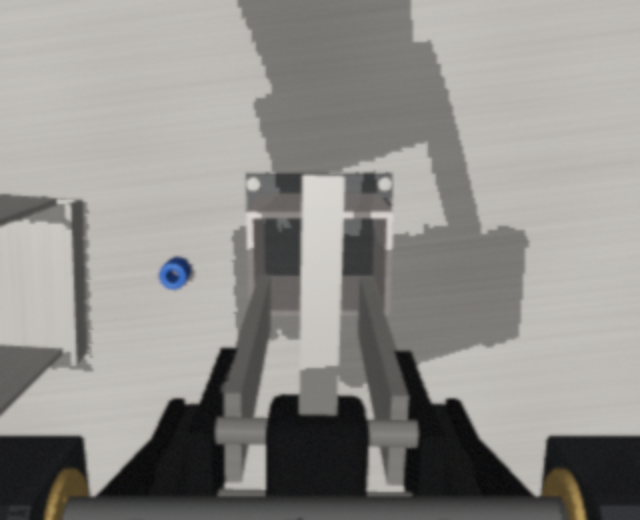

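The tongs are held. The chute's near rim corners are at (283.5,147.5) and (356.5,147.5) in full-frame pixels, square to the tool; the spacer is hidden behind the bar. I'll work out the chute centre from this view.

```bash
python3 - <<'E'
from h import *
m=dict(np.load("w2.npz"))
a,b=at_z(m,(283.5,147),.086),at_z(m,(356.5,147),.086);d=b-a
print(a,b,np.linalg.norm(d),np.degrees(np.arctan2(d[1],d[0])))
u=d/np.linalg.norm(d);print("centre",(a+b)/2+.028*np.array([u[1],-u[0],0]))
# tongs jaw inner edges and grip plates in tool-y
s=bot.read_state();R=s["tcp_rot"];p=s["position"]
for z,px in((.29,[(160+215/2,40+430/2),(160+418/2,40+430/2)]),(.174,[(160+270/2,40+275/2),(160+362/2,40+275/2)])):
  print([np.round(R.T@(at_z(m,q,z)-p),4) for q in px])
print("tilt",np.degrees(np.arccos(-R[2,2])))
E
```

```text
[0.53742866 0.19883846 0.086     ] [0.54598781 0.27419467 0.086     ] 0.07584073400802331 83.51997314898836
centre [0.56952935 0.23335658 0.086     ]
[array([ 0.0011, -0.0251, -0.0094]), array([ 0.0012,  0.0264, -0.0094])]
[array([ 0.0141, -0.0178,  0.1066]), array([0.0141, 0.0194, 0.1066])]
tilt 0.0157555179826579
```

Call:
apply_moves:
  steps:
    - [[0,0.15,2,0,0,0,0.24],[0,0.15,5,0,0,0,0.24],[0,0.15,7,0,0,0,0.24],[0,0.15,9,0,0,0,0.24],[0,0.15,11,0,0,0,0.24],[0,0.15,13,0,0,0,0.24],[0,0.15,14.5,0,0,0,0.24],[0,0.15,15.7,0,0,0,0.24],[0,0.15,16.3,0,0,0,0.24],[0,0.15,16.3,0,0,0,0.24],[0,0.15,16.3,0,0,0,0.24]]

```text
time_s: 6.75
position: [0.5675, 0.2333, 0.1181]
tcp_rot: [[-0.994, 0.112, 0.001], [0.112, 0.994, 0.0], [-0.001, 0.0, -1.0]]
force: [0.2, 0.1, -1.1]
opening: 0.621
grasp_force: 8.6
```

Down with no contact (force −1.1 N, the same as the hanging load). Squeezing now.

Call:
apply_moves:
  steps:
    - [[0,0,0,0,0,0,0],[0,0,0,0,0,0,-0.2],[0,0,0,0,0,0,-0.5],[0,0,0,0,0,0,-0.5],[0,0,0,0,0,0,-0.5],[0,0,0,0,0,0,-0.5],[0,0,0,0,0,0,-0.5],[0,0,0,0,0,0,-0.5]]

```text
time_s: 7.75
position: [0.5672, 0.2333, 0.1179]
tcp_rot: [[-0.994, 0.112, 0.001], [0.112, 0.994, 0.0], [-0.001, 0.0, -1.0]]
force: [-0.5, -0.6, 3.0]
opening: 0.373
grasp_force: 30.0
```

The opening is 32.5 mm where I expected 36, so I'll check before lifting.

```bash
python3 - <<'E'
from h import *
t=bot.capture("top");s=bot.capture("side")
cv2.imwrite("pics/t3.png",t);cv2.imwrite("pics/s3.png",s)
R=lambda im,x,y,w,h,k:cv2.resize(im[y:y+h,x:x+w],None,fx=k,fy=k,interpolation=cv2.INTER_CUBIC)
cv2.imwrite("pics/c3.png",np.hstack([R(t,150,150,100,120,4),R(s,220,260,100,120,4)]))
E
```

```text
(no output)
```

View pics/c3.png

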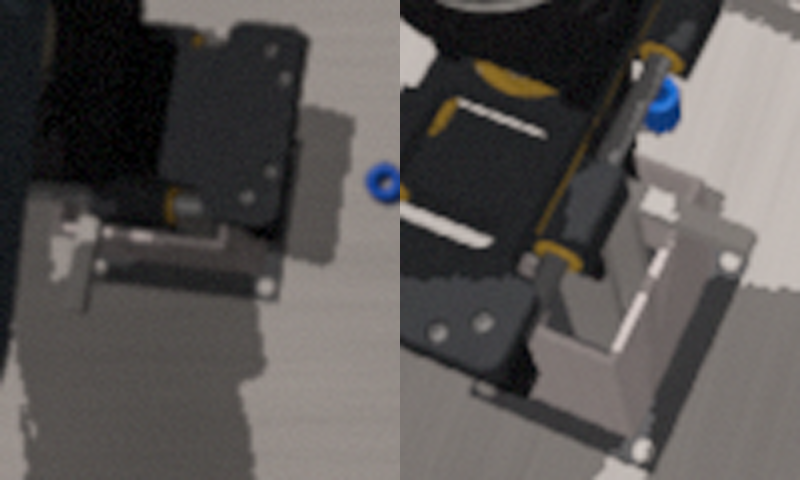

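The jaws are hidden by the gripper, but something is resisting the full 30 N. I'll lift gently and look again.

Call:
apply_moves:
  steps:
    - [[0,0,-0.5,0,0,0,-0.5],[0,0,-1.5,0,0,0,-0.5],[0,0,-3,0,0,0,-0.5],[0,0,-4.5,0,0,0,-0.5],[0,0,-6,0,0,0,-0.5],[0,0,-7.5,0,0,0,-0.5],[0,0,-9,0,0,0,-0.5],[0,0,-10.5,0,0,0,-0.5],[0,0,-12,0,0,0,-0.5],[0,0,-13.5,0,0,0,-0.5],[0,0,-15,0,0,0,-0.5],[0,0,-16,0,0,0,-0.5],[0,0,-16.3,0,0,0,-0.5],[0,0,-16.3,0,0,0,-0.5],[0,0,-16.3,0,0,0,-0.5]]

```text
time_s: 9.72
position: [0.5666, 0.2331, 0.2798]
tcp_rot: [[-0.994, 0.112, -0.001], [0.112, 0.994, -0.0], [0.001, -0.0, -1.0]]
force: [-0.4, -0.4, -1.8]
opening: 0.375
grasp_force: 30.0
```

```bash
python3 - <<'E'
from h import *
s=bot.capture("side");w=bot.capture("wrist");cv2.imwrite("pics/w4.png",w);cv2.imwrite("pics/s4.png",s)
st=bot.read_state();print(st["time_s"],st["force"],st["opening"])
R=lambda im,x,y,w,h,k:cv2.resize(im[y:y+h,x:x+w],None,fx=k,fy=k,interpolation=cv2.INTER_CUBIC)
cv2.imwrite("pics/c4.png",np.hstack([R(s,200,180,130,200,3),R(w,260,120,120,182,3.3)[:600]]))
E
```

```text
9.825 [-0.01115664 -0.37899841 -0.88399947] 0.3736485848744166
```

View pics/c4.png

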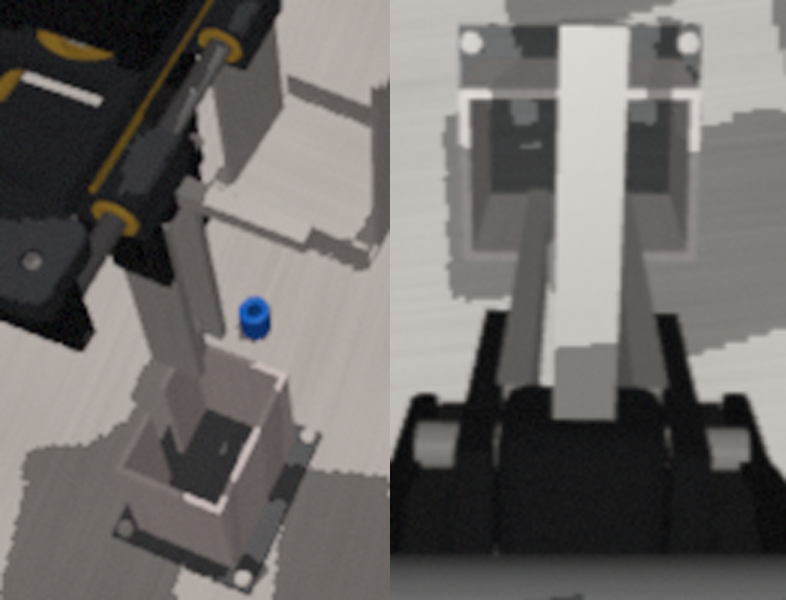

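The chute is now empty, with no ring on its floor in the side crop, so the spacer is between the jaws. Returning to above the stand.

Call:
apply_moves:
  steps:
    - [[-0.2,-2,0,0,0,0.5,-0.5],[-0.7,-5,0,0,0,1.5,-0.5],[-1.2,-9,0,0,0,2.5,-0.5],[-1.7,-13,0,0,0,3.5,-0.5],[-2.2,-16.5,0,0,0,4.5,-0.5],[-2.5,-19,0,0,0,5.2,-0.5],[-2.6,-20.1,0,0,0,5.2,-0.5],[-2.6,-20.1,0,0,0,5.2,-0.5],[-2.6,-20.1,0,0,0,5.2,-0.5],[-2.6,-20.1,0,0,0,5.2,-0.5]]

```text
time_s: 11.08
position: [0.5702, 0.0315, 0.2805]
tcp_rot: [[-0.98, 0.2, -0.0], [0.2, 0.98, 0.0], [0.0, 0.0, -1.0]]
force: [0.3, 0.5, -0.8]
opening: 0.37
grasp_force: 30.0
```

Call:
apply_moves:
  steps:
    - [[0,0,2,0,0,0,-0.5],[0,0,4.5,0,0,0,-0.5],[0,0,7,0,0,0,-0.5],[0,0,9.5,0,0,0,-0.5],[0,0,11.5,0,0,0,-0.5],[0,0,13,0,0,0,-0.5],[0,0,14,0,0,0,-0.5],[0,0,14.5,0,0,0,-0.5],[0,0,14.8,0,0,0,-0.5],[0,0,14.9,0,0,0,-0.5],[0,0,14.9,0,0,0,-0.5],[0,0,14.9,0,0,0,-0.5]]

```text
time_s: 12.58
position: [0.5705, 0.0305, 0.1319]
tcp_rot: [[-0.979, 0.202, 0.001], [0.202, 0.979, -0.0], [-0.001, 0.0, -1.0]]
force: [-0.7, 0.2, -1.0]
opening: 0.375
grasp_force: 30.0
```

About 1 mm above the hang height. I'll settle the last millimetre and open.

Call:
apply_moves:
  steps:
    - [[0,0,0.1,0,0,0,-0.5],[0,0,0.1,0,0,0,-0.2],[0,0,0.1,0,0,0,0],[0,0,0.1,0,0,0,0.24],[0,0,0.1,0,0,0,0.24],[0,0,0.1,0,0,0,0.4],[0,0,0.1,0,0,0,1],[0,0,0.1,0,0,0,1],[0,0,0.1,0,0,0,1],[0,0,0.1,0,0,0,1],[0,0,0.1,0,0,0,1],[0,0,0.1,0,0,0,1]]

```text
time_s: 14.08
position: [0.5703, 0.0306, 0.1305]
tcp_rot: [[-0.979, 0.202, -0.0], [0.202, 0.979, -0.0], [0.0, -0.0, -1.0]]
force: [-0.7, 0.3, -1.0]
opening: 0.997
grasp_force: 0.0
```

Call:
apply_moves:
  steps:
    - [[0,0,-1,0,0,0,1],[0,0,-3,0,0,0,1],[0,0,-6,0,0,0,1],[0,0,-10,0,0,0,1],[0,0,-14,0,0,0,1],[5,0,-16,0,0,0,1],[10,0,-16,0,0,0,1],[14,0,-16,0,0,0,1],[14,0,-16,0,0,0,1],[14,0,-16,0,0,0,1]]

```text
time_s: 15.32
position: [0.4343, 0.0586, 0.2915]
tcp_rot: [[-0.979, 0.202, 0.003], [0.202, 0.979, -0.0], [-0.003, 0.0, -1.0]]
force: [0.6, -1.0, 0.6]
opening: 1.004
grasp_force: 0.0
```

```bash
python3 - <<'E'
from h import *
t=bot.capture("top");s=bot.capture("side")
cv2.imwrite("pics/t5.png",t);cv2.imwrite("pics/s5.png",s)
R=lambda im,x,y,w,h,k:cv2.resize(im[y:y+h,x:x+w],None,fx=k,fy=k,interpolation=cv2.INTER_CUBIC)
cv2.imwrite("pics/c5.png",np.hstack([R(t,255,140,90,120,4.4),R(s,262,155,90,120,4.4)]))
E
```

```text
(no output)
```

View pics/c5.png

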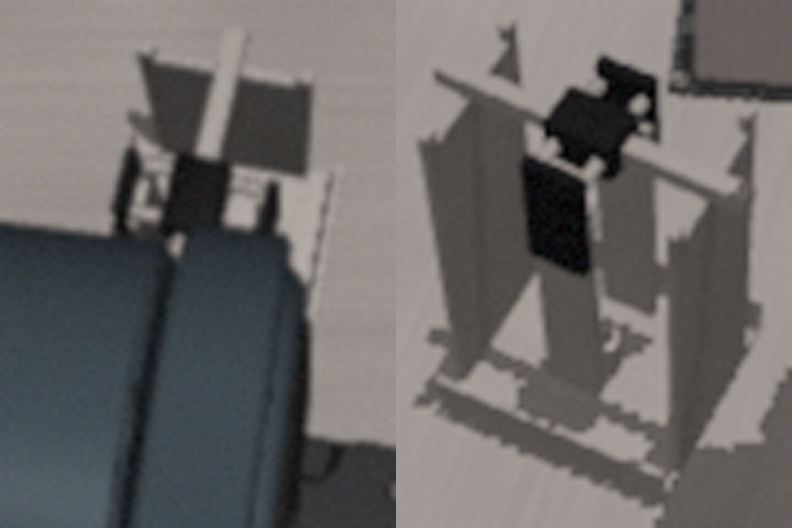

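The tongs hang properly. Something shows beside the jaws at side pixel (310,231), so I'll compare it with the starting image.

```bash
python3 - <<'E'
from h import *
ms=bot.camera_model("side");mt=bot.camera_model("top")
for p in((310.6,231),): print(at_z(ms,p,.026))
a=cv2.imread("pics/side0.png")[205:260,280:345];b=cv2.imread("pics/s5.png")[205:260,280:345]
k=lambda i:cv2.convertScaleAbs(cv2.resize(i,None,fx=6,fy=6,interpolation=cv2.INTER_CUBIC),alpha=1.4)
cv2.imwrite("pics/c6.png",np.hstack([k(a),k(b)]))
E
```

```text
[0.56466291 0.02917028 0.026     ]
```

View pics/c6.png

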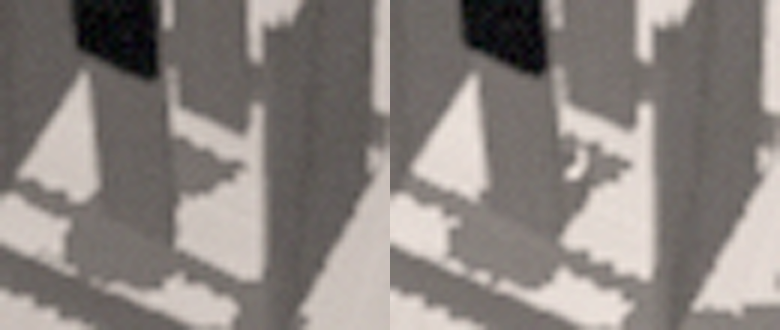

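After the release, a new ring edge shows beside the jaw, at about (0.565,0.029), the middle of the tray. The jaws are fully open, so the spacer can't still be held in them. Handing in.

```bash
python3 -c "
from rig import bot
print(bot.hand_in())"
```

```text
the job is handed in; nothing more can be done
None
```

I lifted the spacer out of the chute with the tongs, hung the tongs back in their stand and let go; the last side view shows the spacer's ring in the tray beneath them. I handed in after about 15 s of robot time and got no verdict back.

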